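# Shift the coin sorter's lever into its third slot

## Robot

A 6-joint arm with a two-finger parallel gripper is mounted at the origin on the work surface. World frame = base frame: x ahead of the robot, y to its left, z up, the work surface at z = 0. Lengths are in mm, angles in rad, forces in N, time in s.
With the tool pointing down it reaches from about 275 to 1000 mm from the base axis. Payload 8.4 kg.
Tool frame: the origin (TCP) lies on the centre line of the jaws, within the pads' length; the fingertips stand 22 mm ahead of it and the grasp point (between the pads) lies 3 mm ahead of it; z points along the fingers, y is the direction in which the jaws open and shut (so a half turn about z gives the same grasp; the last joint's range is limited). The gripper opens to 85 mm and grips with 20 to 120 N. Pads are 22 mm wide; open, the fingers measure 114 mm over their backs; the gripper's body (76 mm by 85 mm) begins 54 mm behind the grasp point. The pads swing forward as they close: fully open they stand 13 mm farther back than shut.
Start: joints at [-1.306, 0.353, 1.633, -0, 1.155, -0.002], TCP at [164.777, -602.89, 253.281] pointing down, gripper open.
Joint ranges: [-2.63, 2.63], [-0.92, 2.1], [0.06, 2.66], [-1.3, 4.44], [0, 2.69], [-3.02, 3.02]. Speed limits (rad/s): [2.22, 2.22, 2.79, 3.14, 3.14, 3.14].

## Interface

Orientations are given as [roll, pitch, yaw] about the fixed x, y, z axes, in that order (R = Rz(yaw) Ry(pitch) Rx(roll)).
In Python, from rig import r gives the robot as it stands.
- The arm moves only by the tool carry_out, never from a script. Its argument "rows" is text: rows parted by semicolons, each of 5 numbers parted by spaces: the opening, from 0 (shut) to 1 (fully open), then the shift along the tool's x, y, z in units of 30 mm (1.0 is 30 mm), then the turn about the tool's z in units of 8 degrees (1.0 is 8 degrees). A call has 1 to 12 rows; each row shifts and turns the commanded pose from where the row before left it, along the tool's axes as they then stand; what a row does not reach is not made up. A row lasts 1/8 s, in which the tool goes at most 62.5 mm and 10.7 degrees, less where a joint would pass 70% of its speed; a pose out of reach is approached as far as the arm can. A call is refused whole if a number of a shift passes 1 or a number of a turn 1, either way. A call with a gripper value outside its range is refused whole. The fingers move at their own pace and stop on an object; "newtons" is the grip in N (left out, the last holds). Time passes only in rows, so rows that do not move let the fingers close. It gives the time, the measured TCP pose, the force and the opening at its end, in the units of the state.
- r.sense(): the state, without advancing time (a new reading comes with each control period).
- r.grab_frame(name): name is "side" or "top" or "wrist"; returns the picture (384x512x3 uint8, blue, green, red); there is no depth.
- r.get_calibration(name): a dict with "intrinsics" (3x3 intrinsics, pixels), "k1" (the pictures are not rectified: a ray, as slopes to the right and down, at radius r is drawn at 1 + k1 r^2 times it, then the intrinsics apply), "position" and "rotation" of the camera in the world. Camera axes: x right, y up, looking along -z (the intrinsics and any distortion apply to the point x, -y, -z); pixel columns grow to the right and rows downward; lengths in mm; the calibration is good to about 2 mm. A picture is of the moment at which its call begins: read the wrist's pose just before it. get_calibration takes no time and is no camera call; for the wrist camera it gives the pose at the moment of the call.
- r.sign_off(): hands the job in, once; it reports no verdict.
The state is a dict: "clock": time; "qpos": joint angles; "qvel": joint speeds; "joint_efforts": joint torques, N m; "eef_pos": TCP position; "tcp_rot": TCP orientation; "contact_force": force on the tool from outside, world axes, zero at the start; "wrist_torque": the same for the moment, N m; "opening": opening from 0.0 (shut) to 1.0 (fully open).
Only numpy, scipy, OpenCV 4.12 (cv2) and the standard library are available. Lean on these libraries where they do the work, as an engineer would, in place of code of your own. Each camera call takes 0.05 s, during which the arm holds its last target.

## Task

The coin sorter's red-knobbed selector lever stands somewhere in the left leg of its H-shaped gate; set the machine to its third slot, the far right one with the blue dot. Push the lever with closed fingertips or the outside of the fingers, never gripping or forcing it: to the middle of the H, across to the right, then forward until it is fully home, and leave it there. Leave everything else on the counter and on the sorter where it stands.

Things in the scene. Friction and masses are not known exactly. Their poses are not given: they have to be found in the camera images.
- sorter: white coin sorter, 300 mm deep (x) by 360 mm wide (y), deck 100 mm above the counter, fixed. Origin: centre of its underside; x axis forward, away from the robot (yaw within 0.35 rad of the robot's x), y to the left. A blue hopper bowl, 140 mm across, 50 mm high, stands on the deck at x +30, y -95 mm
- gate (a point): centre of the top of the grey metal H-gate plate on the deck (6 mm thick, 116 mm in x by 96 in y), axes as the sorter's. The legs run along x at 17 mm left and right, slots 15 mm wide, joined by a crosswise channel 16 mm wide; the tongues between them have rounded noses. Slots: 1 far left (white dot), 2 near left (yellow), 3 far right (blue), 4 near right (black)
- knob (a point): centre of the red ball knob, 34 mm across, on the selector lever: a 10 mm rod with a black collar just under the ball, tilting about a pivot 165 mm below the knob, 35 mm above the counter. Knob 200 mm above the counter when upright, about 188 in a slot's end; moves 40 mm sideways, 48 mm fore and aft. Stays where left; 2 N moves it. Starts in the left leg, anywhere from slot 1 to slot 2
- neutral (a point): where the knob's centre stands with the lever upright in the middle of the H (200 mm above the counter); its axes are the sorter's
- third_home (a point): where the knob's centre stands with the lever fully home in slot 3 (far right)
- shift_across (a joint): sideways tilt of the lever, rad: 0 middle, negative left, positive right; left leg -0.28 to -0.21, right leg 0.21 to 0.28
- shift_fore (a joint): fore-and-aft tilt of the lever, rad: 0 in the crosswise channel (free to cross within about 0.04 either side), +0.30 stop at the far end of slots 1 and 3, -0.30 stop at the near end of slots 2 and 4
- coin_roll: paper roll of coins standing on the sorter's deck beyond the gate, 25 mm across, 50 mm high; origin at the centre of its underside
- coin_cup: green cup, 60 mm across, 45 mm high, standing on the sorter's deck near its front right; origin at the centre of its underside
- bottle: amber bottle, 60 mm across, 170 mm high, on the counter left of the sorter; origin at the centre of its underside
- tape: pink tape dispenser, 130 by 45 mm, 82 mm high, on the counter left of the sorter; origin at the centre of its underside
- marker: yellow and black marker, 110 by 18 mm, 14 mm high, lying across the sorter's deck in front of the gate; origin at the centre of its underside
- stapler: red and black stapler, 130 by 35 mm, 42 mm high, on the counter right of the sorter; origin at the centre of its underside

How it is judged (in metres and radians):
On the way, in this order (a step that is already met when the one before it is completed fails the run):
1. the lever has come across into the right leg through the middle channel (value of joint shift_across above 0.16 rad and value of joint shift_fore below 0.16 rad), for 0.05 s.
2. the lever is pushed forward, fully home in the third slot (value of joint shift_across above 0.19 rad and value of joint shift_fore above 0.25 rad), for 0.1 s.
At the end, for the whole second after the job is handed in: the lever rests in the right leg (sideways tilt over 0.19 rad) and forward within 0.05 rad of its stop (fore tilt over 0.25 rad; about 8 mm at the knob), at rest; the other things are within 25 mm of where they began (all of step 2 and value of joint shift_across below 0.31 rad and value of joint shift_fore below 0.33 rad and velocity of joint shift_across between -0.05 and 0.05 rad/s and velocity of joint shift_fore between -0.05 and 0.05 rad/s); the robot touches nothing.
It fails at once if the lever is gripped or forced (over 30 N from the fingers) (contact force between the fingers and shift_fore above 30 N).
It fails at once if the coin roll or coin cup on the sorter is shifted by more than 25 mm, lifted or knocked over (distance of any of coin_roll, coin_cup from where it was at the start of the episode above 0.025 m or angle between any of coin_roll, coin_cup's own z axis and vertical above 0.5 rad).
It fails at once if the bottle or tape dispenser is shifted by more than 25 mm, lifted or knocked over (distance of any of bottle, tape from where it was at the start of the episode above 0.025 m or angle between any of bottle, tape's own z axis and vertical above 0.5 rad).
It fails at once if the marker or stapler is shifted by more than 25 mm, lifted or knocked over (distance of any of marker, stapler from where it was at the start of the episode above 0.025 m or angle between any of marker, stapler's own z axis and vertical above 0.5 rad).
It also fails if it takes over 72 s, if anything falls off the work surface, if the arm or the gripper's body presses on something with over 40 N, if the wrist force passes 120 N, or if a joint passes its speed limit or range.

## Working session

There is one attempt and no reset: what is moved stays moved. The work goes in short steps, Python scripts to look and compute and a tool call to move; the robot and the scene stay as the last step left them, time stands still between calls to the robot, and variables do not carry over. Pictures are saved under pics/ and viewed, and the job is handed in when it is done.

Besides the shell and the picture viewer there is one more tool, called after "Request:" as a command line: name --argument value ..., lists and objects as JSON in quotes. carry_out: Moves the arm, as the interface text tells. Its arguments: {"type":"object","properties":{"rows":{"type":"string"},"newtons":{"type":"number"}},"required":["rows"]}

```bash
mkdir -p pics; ls; python3 - <<'E'
from rig import r
import cv2
s=r.sense(); print(s)
for n in("side","top","wrist"):
    c=r.get_calibration(n); print(n,c)
    cv2.imwrite(f"pics/{n}0.png",r.grab_frame(n))
E
```

```text
pics
{'clock': 0.0, 'qpos': array([-1.30639945e+00,  3.53629913e-01,  1.63411447e+00,  9.76358910e-06,
        1.15518969e+00, -2.43808289e-03]), 'qvel': array([ 1.55891465e-03,  1.36433469e-03, -1.17048508e-03,  6.58804461e-04,
       -4.27869388e-05,  3.99110264e-04]), 'joint_efforts': array([-2.56170410e-03, -6.05258846e+01, -3.42065156e+01, -2.52649306e-04,
        9.45669017e-03,  2.49185734e-05]), 'eef_pos': array([ 164.66720112, -602.4716441 ,  252.5814587 ]), 'tcp_rot': array([-3.14025126e+00, -1.21975933e-05,  2.66831004e-01]), 'contact_force': array([-0.32230456, -0.1204644 ,  0.26860921]), 'wrist_torque': array([ 0.01043354,  0.04038862, -0.04800929]), 'opening': 1.000007926813343}
side {'intrinsics': array([[419.14827369,   0.        , 251.14986486],
       [  0.        , 419.14827369, 188.93176468],
       [  0.        ,   0.        ,   1.        ]]), 'k1': 0.01529449249322457, 'position': array([-18.68403899, 761.41481888, 685.4997714 ]), 'rotation': array([ 1.04925099e+00,  2.04509584e-03, -2.51097577e+00])}
top {'intrinsics': array([[418.60742929,   0.        , 251.39916767],
       [  0.        , 418.60742929, 189.51583762],
       [  0.        ,   0.        ,   1.        ]]), 'k1': -0.0969264686551184, 'position': array([ 400.72347335,  -16.98248038, 1432.14716652]), 'rotation': array([ 0.13020326, -0.00766703, -1.55161312])}
wrist {'intrinsics': array([[331.83213823,   0.        , 251.22464886],
       [  0.        , 331.83213823, 187.70938606],
       [  0.        ,   0.        ,   1.        ]]), 'k1': 0.0009379704476610964, 'position': array([ 228.18325765, -585.11492656,  374.5420533 ]), 'rotation': array([-0.26540268,  0.00138739, -1.30427359])}
```

View pics/side0.png

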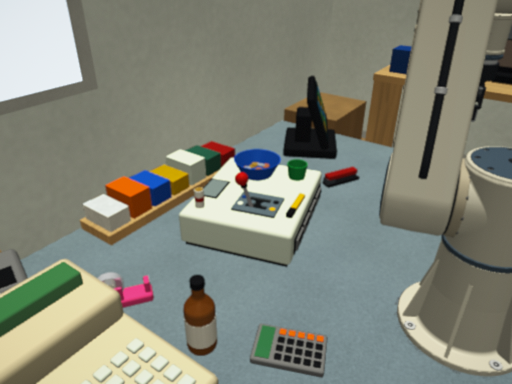

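View pics/top0.png

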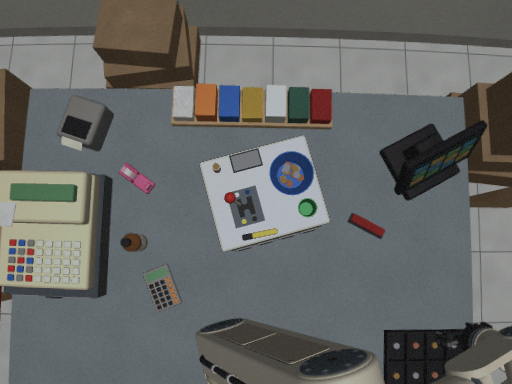

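```bash
python3 - <<'E'
import cv2
a=cv2.imread('pics/top0.png'); cv2.imwrite('pics/top0c.png',cv2.resize(a[60:230,170:370],None,fx=4,fy=3.5,interpolation=cv2.INTER_CUBIC)[:600])
a=cv2.imread('pics/side0.png'); cv2.imwrite('pics/side0c.png',cv2.resize(a[120:320,150:400],None,fx=3,fy=3,interpolation=cv2.INTER_CUBIC))
E
```

```text
(no output)
```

View pics/top0c.png

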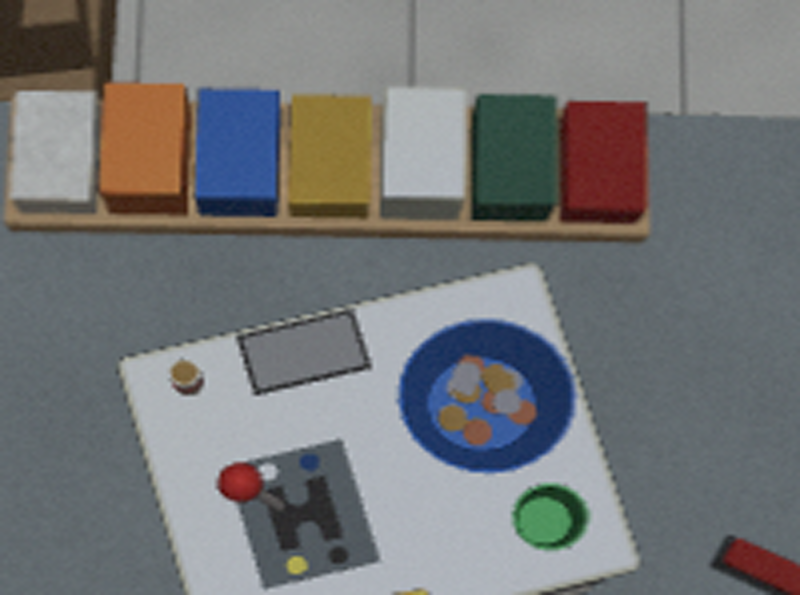

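View pics/side0c.png

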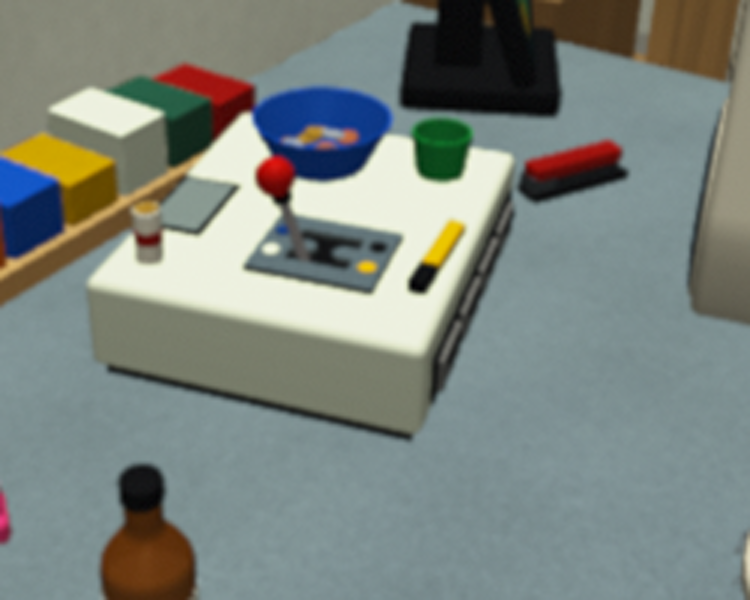

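```bash
cat > h.py <<'E'
import numpy as np, cv2
from scipy.spatial.transform import Rotation as R
from scipy.optimize import least_squares
def cam(c):
    return c['intrinsics'],c['k1'],np.array(c['position']),R.from_euler('xyz',c['rotation']).as_matrix()
def ray(c,uv):
    K,k,p,M=cam(c)
    d=np.array([(uv[0]-K[0,2])/K[0,0],(uv[1]-K[1,2])/K[1,1]])
    s=d.copy()
    for _ in range(20): s=d/(1+k*(s@s))
    v=M@np.array([s[0],-s[1],-1.]); return p,v/np.linalg.norm(v)
def atz(c,uv,z):
    p,v=ray(c,uv); return p+v*(z-p[2])/v[2]
def proj(c,P):
    K,k,p,M=cam(c)
    q=M.T@(np.array(P)-p); s=np.array([q[0],-q[1]])/-q[2]; s=s*(1+k*(s@s))
    return np.array([K[0,0]*s[0]+K[0,2],K[1,1]*s[1]+K[1,2]])
def tri(obs):
    A=np.zeros((3,3));b=np.zeros(3)
    for c,uv in obs:
        p,v=ray(c,uv);Q=np.eye(3)-np.outer(v,v);A+=Q;b+=Q@p
    x=np.linalg.solve(A,b);return x,[proj(c,x)-uv for c,uv in obs]
E
python3 - <<'E'
from rig import r
from h import *
ct=r.get_calibration('top');cs=r.get_calibration('side')
T=lambda a:np.array([170+(a[0]+.5)/4-.5,60+(a[1]+.5)/3.5-.5])
S=lambda a:np.array([150+(a[0]+.5)/3-.5,120+(a[1]+.5)/3-.5])
dt=dict(w=(268,472),b=(309,462),y=(297,566),k=(338,555),tr=(342,440),br=(379,560),bl=(264,588))
ds=dict(w=(271,249),y=(367,267),k=(378,247),b=(283,230),br=(402,235),bl=(373,292),tl=(245,268))
for k in dt: print('top',k,atz(ct,T(dt[k]),106).round(1))
for k in ds: print('side',k,atz(cs,S(ds[k]),106).round(1))
for a in [(120,360),(540,264),(638,566)]: print('deck',atz(ct,T(a),100).round(1))
print(tri([(ct,T((241,482))),(cs,S((276,176)))]))
for n,a in dict(bowl=((487,395)),cup=(551,517),roll=(186,372)).items(): print(n,atz(ct,T(a),150).round(1))
# fit: dots at (+-a, +-b); pose x,y,yaw,z fixed 106
sg=dict(w=(1,1),b=(1,-1),y=(-1,1),k=(-1,-1),tl=(1,1),tr=(1,-1),bl=(-1,1),br=(-1,-1))
def f(p):
    x,y,th,a,b,dx,dy=p;e=[dx*.5,dy*.5]
    for c,D,M,o in((ct,dt,T,0),(cs,ds,S,1)):
        for k,uv in D.items():
            s=sg[k];l=np.array([s[0]*a,s[1]*b]) if len(k)==1 else np.array([s[0]*58,s[1]*48])
            w=[x+np.cos(th)*l[0]-np.sin(th)*l[1]+o*dx,y+np.sin(th)*l[0]+np.cos(th)*l[1]+o*dy,106]
            e+=list(proj(c,w)-M(uv))
    return np.array(e)
s=least_squares(f,[550,50,.2,45,17,0,0]);print(s.x.round(3));print(s.fun.round(1))
E
```

```text
top w [557.6  23.  106. ]
top b [567.4  -9.5 106. ]
top y [472.4  -2.  106. ]
top k [483.  -34.2 106. ]
top tr [588.2 -35.5 106. ]
top br [479.1 -66.8 106. ]
top bl [452.1  23.7 106. ]
side w [558.   23.2 106. ]
side y [473.7  -1.8 106. ]
side k [484.  -34.5 106. ]
side b [568.9  -8.8 106. ]
side br [477.9 -64.1 106. ]
side bl [448.4  27.3 106. ]
side tl [557.2  60.7 106. ]
deck [660.2 145.6 100. ]
deck [ 758.9 -194.9  100. ]
deck [ 477.8 -274.1  100. ]
(array([538.25679097,  40.21782591, 192.35874924]), [array([0.02477481, 0.03869922]), array([-0.05504195, -0.00657854])])
bowl [ 624.7 -146.9  150. ]
cup [ 516.8 -197.1  150. ]
roll [640.6  87.6 150. ]
[ 5.20142e+02 -5.21900e+00  2.93000e-01  4.40900e+01  1.68920e+01
 -2.22000e-01  7.78000e-01]
[-0.1  0.4 -0.2  0.  -0.3  0.  -0.  -0.2 -0.   0.1 -0.3 -0.4  0.4  0.2
 -0.1  0.4 -0.1  0.3  0.1  0.2  0.2  0.4  0.4  0.4  0.5 -0.5 -0.1 -0.7
 -0.7 -1. ]
```

The top and side pictures agree: gate centre is about (520, -5) mm with yaw 0.293. The knob is at (538, 40, 192), in the gate frame about +31 mm fore and +38 mm left, so it is partly in slot 1. In the tool frame, x is forward, y is right and z is down. I'll close the fingers, rise and travel over to the far side of the knob.

Request:
carry_out --rows "0 0 0 -1 -0.19; 0 0.5 -0.4 0 0; 0 1 -0.85 0 0; 0 1 -0.85 0 0; 0 1 -0.85 0 0; 0 1 -0.85 0 0; 0 1 -0.85 0 0; 0 1 -0.85 0 0; 0 1 -0.85 0 0; 0 1 -0.85 0 0; 0 1 -0.85 0 0; 0 1 -0.85 0 0" --newtons 20

```text
clock: 1.65
eef_pos: [389.2, -254.1, 282.5]
tcp_rot: [-3.141, 0.0, 0.293]
contact_force: [0.3, -0.0, 0.1]
opening: 0.002
```

```bash
cat >> h.py <<'E'
G=np.array([520.1,-5.0]);TH=.293
def loc(p):
    d=np.array(p)[:2]-G;c,s=np.cos(TH),np.sin(TH);return np.array([c*d[0]+s*d[1],-s*d[0]+c*d[1],p[2]])
E
python3 -c "
from rig import r
from h import *
s=r.sense();print(loc(s['eef_pos']),s['eef_pos'])"
```

```text
[-197.31509462 -200.68043615  282.51796443] [ 389.15579824 -254.11744227  282.51796443]
```

Request:
carry_out --rows "0 1 -0.85 0 0; 0 1 -0.85 0 0; 0 1 -0.85 0 0; 0 1 -0.85 0 0; 0 1 -0.85 0 0; 0 1 -0.85 0 0; 0 1 -0.85 0 0; 0 1 -0.85 0 0; 0 1 -0.8 0 0; 0 0.4 -0.3 0 0; 0 0 0 0 0; 0 0 0 0 0"

```text
clock: 3.15
eef_pos: [589.7, 51.4, 283.0]
tcp_rot: [3.141, 0.001, 0.293]
contact_force: [0.3, 0.2, 0.2]
opening: 0.0
```

```bash
python3 -c "
from rig import r
from h import *
s=r.sense();print(loc(s['eef_pos']),s['eef_pos'],s['clock'])
cw=r.get_calibration('wrist')
cv2.imwrite('pics/w1.png',r.grab_frame('wrist'));cv2.imwrite('pics/s1.png',r.grab_frame('side'))
a=cv2.imread('pics/s1.png'); cv2.imwrite('pics/s1c.png',cv2.resize(a[80:280,130:380],None,fx=3,fy=3,interpolation=cv2.INTER_CUBIC))"
```

```text
[ 82.87114678  33.88467027 282.97891579] [589.65255761  51.37587763 282.97891579] 3.15
```

View pics/w1.png

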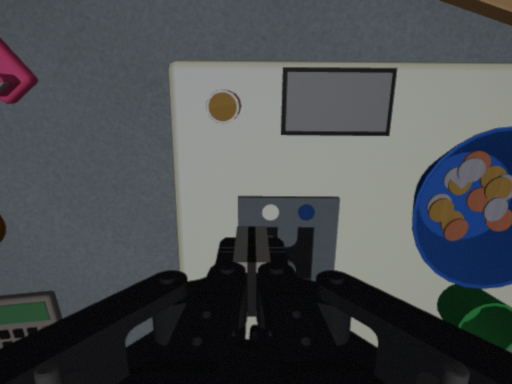

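View pics/s1c.png

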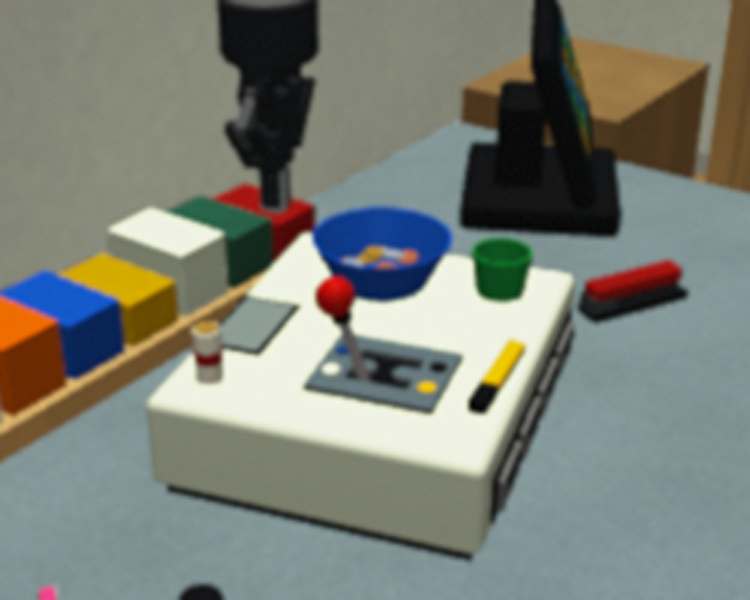

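Request:
carry_out --rows "0 0 -0.2 0.6 0; 0 0 0 0.8 0; 0 0 0 0.8 0; 0 0 0 0.6 0; 0 -0.2 0 0 0; 0 -0.3 0 0 0; 0 -0.2 0 0 0; 0 -0.2 0 0 0; 0 -0.2 0 0 0; 0 -0.2 0 0 0; 0 -0.2 0 0 0; 0 0 0 0 0"

```text
clock: 4.75
eef_pos: [545.2, 44.7, 199.2]
tcp_rot: [-3.142, 0.001, 0.293]
contact_force: [1.0, 0.1, -0.3]
opening: 0.004
```

```bash
cat > look.py <<'E'
import sys
from rig import r
from h import *
s=r.sense();print(loc(s['eef_pos']).round(1),s['eef_pos'].round(1),s['clock'],s['contact_force'].round(1))
n=sys.argv[1]
for c,(x,y) in dict(side=(180,140),top=(190,100)).items():
    a=r.grab_frame(c); cv2.imwrite(f'pics/{c}{n}.png',a)
    hsv=cv2.cvtColor(a,cv2.COLOR_BGR2HSV)
    cv2.imwrite(f'pics/{c}{n}c.png',cv2.resize(a[y:y+120,x:x+120],None,fx=5,fy=5,interpolation=cv2.INTER_CUBIC))
E
python3 look.py 2; python3 -c "
import cv2,numpy as np
cv2.imwrite('pics/2.png',cv2.resize(np.hstack([cv2.imread('pics/side2c.png'),cv2.imread('pics/top2c.png')]),(800,400)))"
```

```text
[ 38.4  40.4 199.2] [545.2  44.7 199.2] 4.75 [ 1.   0.1 -0.3]
```

View pics/2.png

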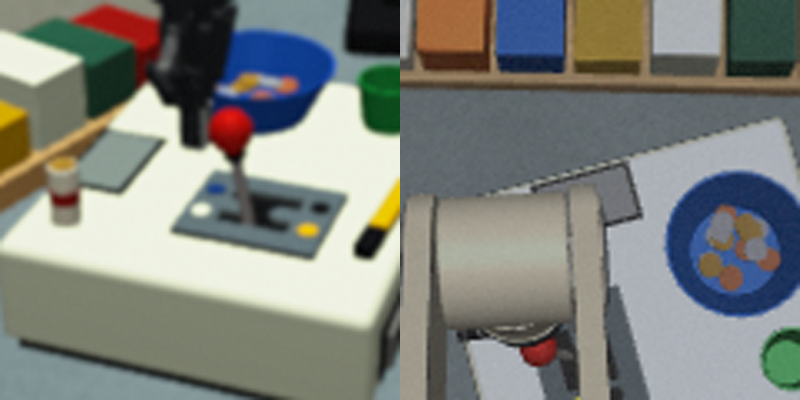

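```bash
cat > knob.py <<'E'
import sys
from rig import r
from h import *
from scipy.optimize import brentq
def knob(uv):
    c=r.get_calibration('side');p,v=ray(c,uv);P=np.array([*G,35.]);w=p-P
    b=w@v;q=b*b-(w@w-165**2);t=-b-np.sqrt(max(q,0));t2=-b+np.sqrt(max(q,0))
    return [loc(p+v*x).round(1) for x in(t,t2)]
a=cv2.imread(sys.argv[1]);
h=cv2.cvtColor(a,cv2.COLOR_BGR2HSV);m=((h[...,0]<6)|(h[...,0]>174))&(h[...,1]>150)&(h[...,2]>70)
n,l,st,ce=cv2.connectedComponentsWithStats(m.astype(np.uint8))
for i in range(1,n):
    if 60<st[i,4]<250 and ce[i][0]<300: print(st[i],ce[i].round(1),knob(ce[i]))
E
for f in side0 side2; do python3 knob.py pics/$f.png; done
```

```text
[236 172  12  13 116] [241.4 178.2] [array([ 31.1,  38. , 192.5]), array([  91.7, -120.3,  100.8])]
[202 142  26  23 217] [217.7 148.8] [array([125.7, -37.6, 225.5]), array([125.7, -37.6, 225.5])]
[243 173  13  13 124] [248.5 178.6] [array([ 12.2,  38.4, 195. ]), array([  74.4, -134.3,   95.4])]
```

Request:
carry_out --rows "0 -0.15 0 0 0; 0 -0.15 0 0 0; 0 -0.1 0 0 0; 0 0 0 0 0"

```text
clock: 5.35
eef_pos: [533.9, 41.4, 199.3]
tcp_rot: [-3.142, 0.0, 0.293]
contact_force: [1.2, 0.4, 1.3]
opening: -0.003
```

```bash
python3 look.py 3; python3 knob.py pics/side3.png
```

```text
[ 26.6  40.4 199.3] [533.9  41.4 199.3] 5.35 [1.2 0.4 1.3]
[247 173  13  14 129] [252.9 179.2] [array([  0.8,  38.7, 195.4]), array([  63.3, -141.4,   91.6])]
```

Request:
carry_out --rows "0 0.5 0 0 0; 0 0 -0.75 0 0; 0 0 -0.75 0 0; 0 -0.7 0 0 0; 0 -0.7 0 0 0; 0 0 0.3 0 0; 0 0 0.3 0 0; 0 0 0.3 0 0; 0 0 0.3 0 0; 0 0 0.2 0 0; 0 0 0 0 0"

```text
clock: 6.82
eef_pos: [507.6, 35.9, 199.1]
tcp_rot: [3.141, 0.0, 0.293]
contact_force: [0.2, -1.1, 0.0]
opening: 0.002
```

```bash
python3 look.py 4; python3 knob.py pics/side4.png
```

```text
[-1.000e-01  4.270e+01  1.991e+02] [507.6  35.9 199.1] 6.825 [ 0.2 -1.1  0. ]
```

View pics/side4c.png

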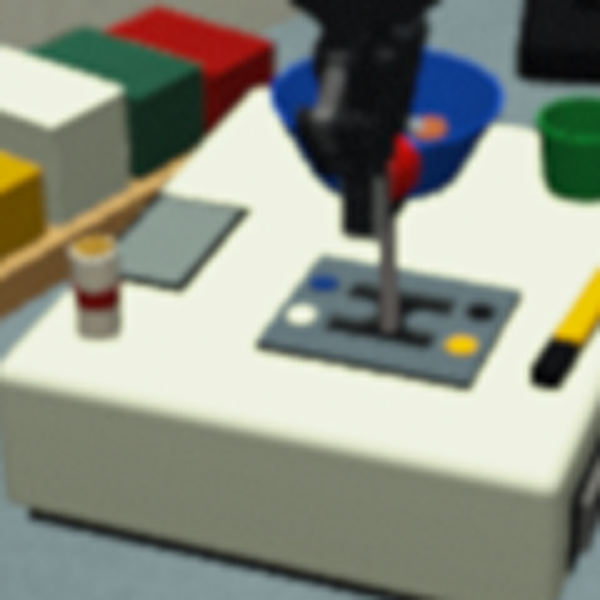

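Request:
carry_out --rows "0 0 0.25 0 0; 0 0 0.25 0 0; 0 0 0.25 0 0; 0 0 0.25 0 0; 0 0 0.25 0 0; 0 0 0.15 0 0; 0 0 0.1 0 0; 0 0 0 0 0"

```text
clock: 7.92
eef_pos: [520.6, -6.8, 199.2]
tcp_rot: [3.141, 0.0, 0.293]
contact_force: [-0.4, 0.1, 1.1]
opening: 0.003
```

```bash
python3 look.py 5; python3 knob.py pics/side5.png
```

```text
[ -0.   -1.9 199.2] [520.6  -6.8 199.2] 7.925 [-0.4  0.1  1.1]
```

View pics/side5c.png

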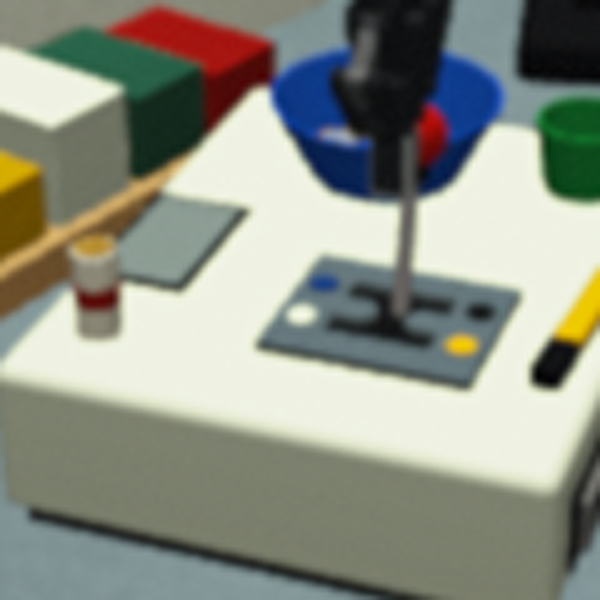

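View pics/top5c.png

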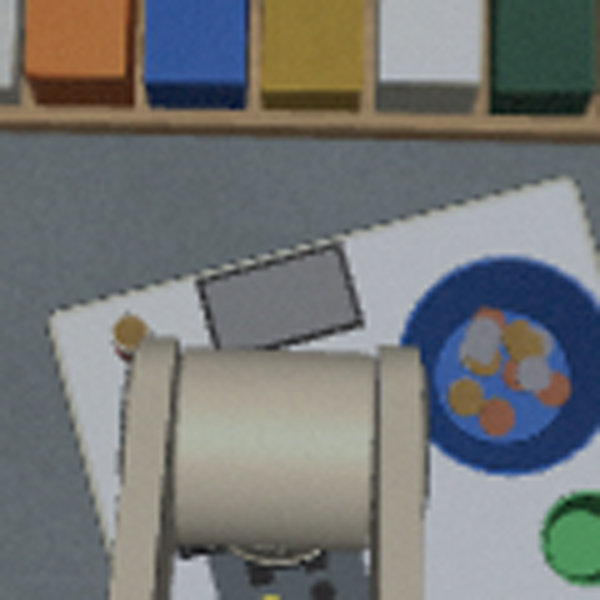

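```bash
python3 -c "
from rig import r
from h import *
c=r.get_calibration('side')
def W(l):
    a,s=np.cos(TH),np.sin(TH); return [G[0]+a*l[0]-s*l[1],G[1]+s*l[0]+a*l[1],l[2]]
for z in(106,100): print(loc(atz(c,(260,202),z)))
for y in(-38,-30,-20,-10,0): print(y,(proj(c,W((0,y*71/165,106)))-[180,140])*5,(proj(c,W((0,y,35+np.sqrt(165**2-y*y))))-[180,140])*5)
"
```

```text
[ -4.16027925  -4.30978615 106.        ]
[ -1.15456865 -13.5626903  100.        ]
-38 [399.68010273 297.41293885] [414.238703   129.39226148]
-30 [397.64123261 300.60192367] [409.48878567 133.07698226]
-20 [395.07807659 304.61095821] [403.44891268 138.7548511 ]
-10 [392.49858795 308.64555794] [397.29781868 145.61842051]
0 [389.90260884 312.70597015] [391.03832514 153.67253811]
```

Request:
carry_out --rows "0 0 -0.5 0 0; 0 -0.7 0 0 0; 0 -0.9 0 0 0; 0 0 0 0 0"

```text
clock: 8.52
eef_pos: [468.6, -5.5, 199.2]
tcp_rot: [-3.141, 0.001, 0.293]
contact_force: [-0.1, -0.3, 0.6]
opening: -0.003
```

```bash
python3 look.py 6; python3 knob.py pics/side6.png
```

```text
[-49.5  14.4 199.2] [468.6  -5.5 199.2] 8.525 [-0.1 -0.3  0.6]
[257 161   9  12  83] [261.3 166.6] [array([  1.2, -29.2, 197.4]), array([  27.6, -111. ,  153.9])]
```

View pics/side6c.png

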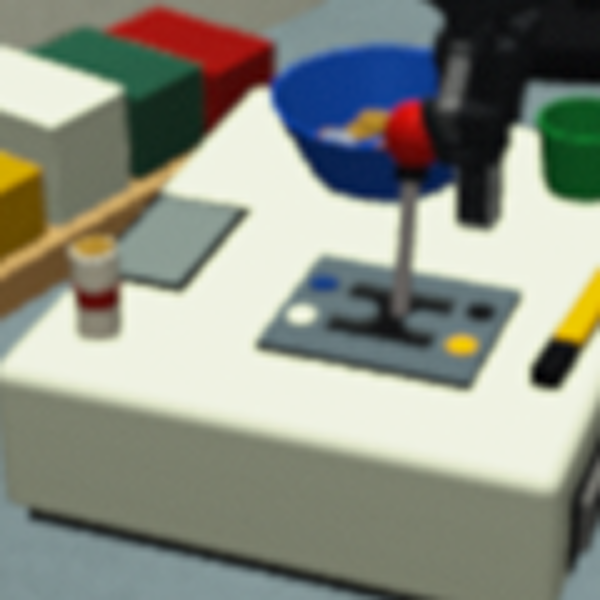

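Request:
carry_out --rows "0 0.8 0 0 0; 0 0.85 0 0 0; 0 0 0.3 0 0; 0 0 0.2 0 0; 0 0 0.15 0 0; 0 0 0.15 0 0; 0 0 0 0 0"

```text
clock: 9.5
eef_pos: [524.4, -15.2, 199.3]
tcp_rot: [3.141, 0.0, 0.293]
contact_force: [-0.3, 0.1, 0.7]
opening: -0.001
```

Request:
carry_out --rows "0 0 -0.5 0 0; 0 -0.7 0 0 0; 0 -0.9 0 0 0; 0 -0.4 0.4 0 0; 0 0 0 0 0"

```text
clock: 10.12
eef_pos: [466.5, -29.7, 199.6]
tcp_rot: [3.141, -0.001, 0.292]
contact_force: [0.2, 0.4, 0.4]
opening: -0.001
```

```bash
python3 look.py 7; python3 knob.py pics/side7.png
```

```text
[-58.5  -8.1 199.6] [466.5 -29.7 199.6] 10.125 [0.2 0.4 0.4]
[258 160  12  12 108] [263.5 165.5] [array([ -0.3, -43. , 194.3]), array([  18.5, -102.5,  162.9])]
```

View pics/side7c.png

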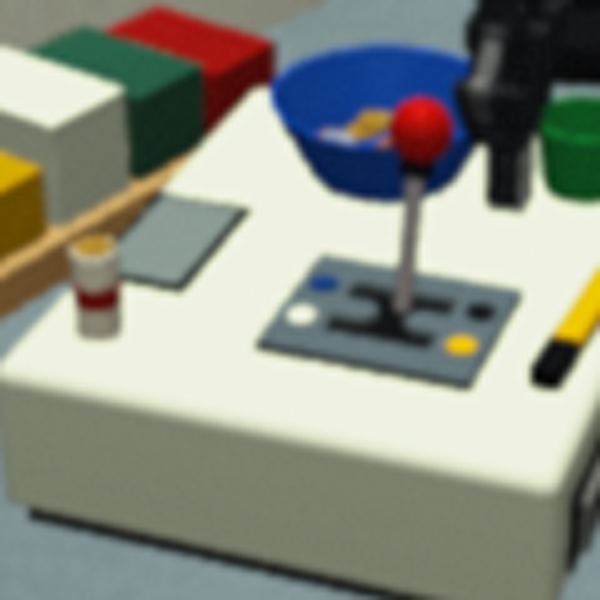

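Request:
carry_out --rows "0 0 0.55 0 0; 0 0 0.55 0 0; 0 0.6 0 0 0; 0 0.3 0 0 0; 0 0.2 0 0 0; 0 0.2 0 0 0; 0 0.2 0 0 0; 0 0.2 0 0 0; 0 0.2 0 0 0; 0 0.2 0 0 0; 0 0.2 0 0 0; 0 0 0 0 0"

```text
clock: 11.72
eef_pos: [542.3, -40.6, 199.2]
tcp_rot: [-3.142, -0.0, 0.293]
contact_force: [-0.3, -0.3, -0.5]
opening: -0.001
```

```bash
python3 look.py 8; python3 knob.py pics/side8.png
```

```text
[ 11.  -40.5 199.2] [542.3 -40.6 199.2] 11.725 [-0.3 -0.3 -0.5]
[244 159  11  12 106] [249.3 164.7] [array([ 41.5, -49.3, 186.9]), array([ 49.9, -72.7, 174.5])]
```

View pics/side8c.png

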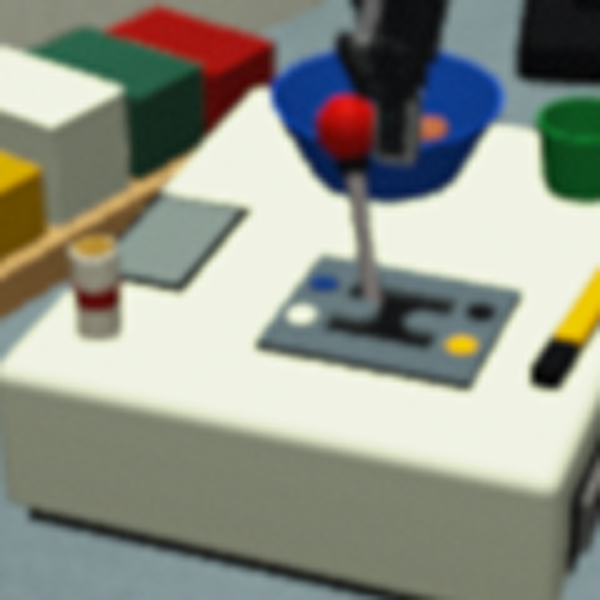

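Request:
carry_out --rows "0 0.1 0 0 0; 0 0.1 0 0 0; 0 0.07 0 0 0; 0 0 0 0 0"

```text
clock: 12.32
eef_pos: [549.8, -38.5, 199.2]
tcp_rot: [-3.142, 0.0, 0.293]
contact_force: [-0.9, -1.5, -1.2]
opening: 0.001
```

Request:
carry_out --rows "0 0.05 0 0 0; 0 0 0 0 0"

```text
clock: 12.58
eef_pos: [551.1, -38.1, 199.3]
tcp_rot: [3.142, -0.0, 0.293]
contact_force: [-2.0, 0.6, -0.9]
opening: 0.003
```

Request:
carry_out --rows "0 0.04 0 0 0; 0 0 0 0 0"

```text
clock: 12.82
eef_pos: [552.3, -37.7, 199.3]
tcp_rot: [-3.142, -0.0, 0.293]
contact_force: [-2.1, 0.5, -0.6]
opening: 0.003
```

```bash
python3 look.py 9; python3 knob.py pics/side9.png
```

```text
[ 21.4 -40.6 199.3] [552.3 -37.7 199.3] 12.825 [-2.1  0.5 -0.6]
[240 160  11  11  99] [245.6 165.1] [array([ 54.5, -56.7, 180. ]), array([ 54.9, -57.7, 179.5])]
```

Request:
carry_out --rows "0 0.03 0 0 0; 0 0 0 0 0"

```text
clock: 13.18
eef_pos: [553.0, -37.5, 199.2]
tcp_rot: [-3.142, 0.0, 0.293]
contact_force: [-2.3, 0.3, -1.3]
opening: 0.001
```

Request:
carry_out --rows "0 0.03 0 0 0; 0 0 0 0 0"

```text
clock: 13.42
eef_pos: [553.6, -37.2, 199.1]
tcp_rot: [-3.141, 0.001, 0.293]
contact_force: [-3.3, -1.0, -2.0]
opening: 0.003
```

Request:
carry_out --rows "0 0.03 0 0 0; 0 0 0 0 0"

```text
clock: 13.68
eef_pos: [554.3, -37.0, 199.0]
tcp_rot: [-3.141, 0.001, 0.293]
contact_force: [-5.1, -1.2, -3.5]
opening: 0.003
```

Request:
carry_out --rows "0 0.03 0 0 0; 0 0 0 0 0"

```text
clock: 13.92
eef_pos: [554.9, -36.8, 198.9]
tcp_rot: [-3.141, 0.002, 0.293]
contact_force: [-6.3, -1.4, -2.1]
opening: 0.0
```

Force climbs about 1 to 2 N per mm, so the lever is at its stop. I'll back away and check.

Request:
carry_out --rows "0 0 0 0 0; 0 -0.2 0 0 0; 0 -0.5 0 0 0; 0 -0.8 0 0 0; 0 -1 0 -0.5 0; 0 -1 0 -1 0; 0 -1 0 -1 0; 0 -1 0 -1 0; 0 -1 0 0 0; 0 -1 0 0 0; 0 0 0 0 0; 0 0 0 0 0"

```text
clock: 15.42
eef_pos: [340.9, -101.8, 304.7]
tcp_rot: [3.141, -0.002, 0.293]
contact_force: [0.3, 0.2, 0.1]
opening: -0.001
```

```bash
python3 look.py 10; python3 knob.py pics/side10.png; python3 -c "
import cv2,numpy as np
cv2.imwrite('pics/10.png',cv2.resize(np.hstack([cv2.imread('pics/side10c.png'),cv2.imread('pics/top10c.png')]),(800,400)))"
```

```text
[-199.6  -40.9  304.7] [ 340.9 -101.8  304.7] 15.425 [0.3 0.2 0.1]
[240 160  12  12  98] [245.3 165.2] [array([ 53.5, -51.2, 182.5]), array([ 57.6, -62.3, 176.5])]
```

View pics/10.png

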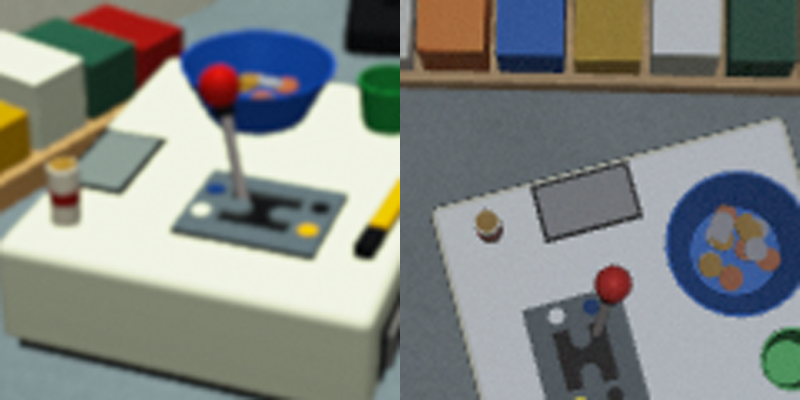

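View pics/top10.png

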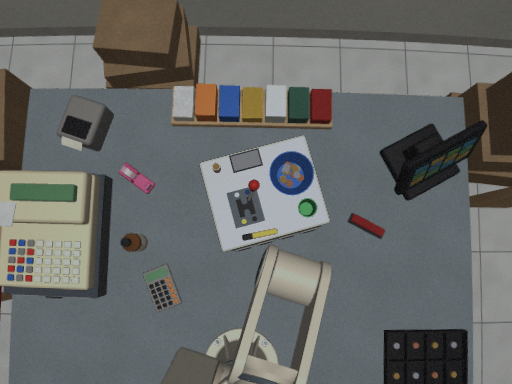

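```bash
python3 -c "
from rig import r
from h import *
ct=r.get_calibration('top');cs=r.get_calibration('side')
def cen(f,x0,x1,y0,y1):
    h=cv2.cvtColor(cv2.imread(f),cv2.COLOR_BGR2HSV).astype(int);m=((h[...,0]<8)|(h[...,0]>172))&(h[...,1]>140)&(h[...,2]>50)
    M=np.zeros_like(m);M[y0:y1,x0:x1]=m[y0:y1,x0:x1];ys,xs=np.nonzero(M);print(len(xs),xs.min(),xs.max(),ys.min(),ys.max());return np.array([xs.mean(),ys.mean()])
a=cen('pics/top10.png',244,264,175,196);b=cen('pics/side10.png',236,256,155,178)
x,e=tri([(ct,a),(cs,b)]);print(a,b,x,e);l=loc(x);print(l, np.arctan2(l[0],l[2]-35),np.arctan2(-l[1],l[2]-35), np.arcsin(l[:2]/165))
"
```

```text
86 249 258 180 190
109 240 251 160 171
[253.43023256 184.8255814 ] [245.26605505 165.42201835] [578.4312255  -29.02019076 187.92208812] [array([-0.06450433, -0.10147231]), array([0.13582728, 0.0159373 ])]
[ 48.90760072 -39.84404629 187.92208812] 0.30954000294166784 0.2548843653502524 [ 0.30093121 -0.24388974]
```

The knob is at z 188, fore tilt about 0.30 and sideways tilt about 0.25, so the lever is fully home in slot 3. The arm is clear.

```bash
python3 -c "
from rig import r
print(r.sense()['contact_force'],abs(r.sense()['qvel']).max());print(r.sign_off())"
```

```text
[ 0.58544192 -0.26248286 -0.0779784 ] 0.007131483375204924
the job is handed in; nothing more can be done
None
```

The lever is fully home in slot 3 (far right, blue dot), and I handed the job in at about 15.5 s.

I used closed fingers only. I pushed the lever back to the middle of the H, across to the right, and then forward until the force rose at the stop. The highest force I saw was about 7 N, well under the 30 N limit.

**Last checks:**
- **Lever position:** measured from the top and side cameras, the knob is 48.9 mm forward and 39.8 mm right of neutral, 188 mm above the counter. That is a fore tilt of about 0.30 rad and a sideways tilt of about 0.25 rad.
- **Surroundings:** the other objects look unmoved in the top picture, compared by eye. The arm stands clear of everything.

**Disagreements:**
- **Second sideways push:** the first sideways push left the lever short of the right leg (about 0.19 rad), so I pushed it across a second time before going forward.
- **Single-camera estimates:** with the lever in the right leg, the side camera alone put the knob about 10 mm too far right. I relied on the two-camera measurement at the end.

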